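# Take a tacky printed collar off its drying stand with tongs

### The job

Press the tail of the drying stand's sprung hold-down lever until the catch holds it open and let go of it; then pick up the steel tongs, close them on the white printed collar on the stand, lift it off its spigot and bring it out from under the lever. The program finishes while holding: the collar stays pinched between the jaws of the gripped tongs about 20 cm above the desk, with the lever still caught open. The collar is still tacky, so the gripper must never touch it and it must not fall, and the other things on the desk stay where they are.

Things in the scene. Friction and masses are not known exactly. Their poses are not given: they have to be found in the camera images.
- stand: Aluminium drying stand fixed to the desk; z up, lever along its +y. Origin on the desk under its spigot's axis. Base 12 mm thick, x -45..45, y -50..215 mm. Lever bearing: x -20..20, y 54..76, up to z 104 mm. Catch block: x -18..18, y 187..205, up to z 86 mm, a spring catch pointing at the lever. Open on its -x side: tongs go in and out level along x there.
- holddown (a joint): Hold-down lever, rad: 0 shut, grows as its tail is pressed, stop at 0.55. Hinge along the stand's x at y 65, z 95 mm. A spring shuts it; once pressed past 0.50 a catch holds it near 0.45 when let go. Takes about 3 N at first, up to 15 N at the catch.
- tail_top (a point): Middle of the top face of the lever's tail, a black pad 36 x 36 mm, 6 mm thick: press here from above. Moves with the lever: about y 150, z 116 mm in the stand's frame when shut, 149 and 68 mm at 0.55 rad, 151 and 77 mm when caught.
- spigot (a point): Seat of the collar on the stand's round spigot, 45 mm above the desk. Below it the post is 36 mm across; above it a pin 20 mm across rises 10 mm more into the collar's bore.
- foot (a point): Middle of the underside of the lever's black round foot, 36 mm across, 20 mm high. Shut, it lies 1.5 mm above the collar, which cannot be lifted; caught, it is tilted, its lowest edge 93 mm above the desk. The bar from foot to tail is 12 mm thick; caught, nothing of the lever is higher than 140 mm.
- collar: Freshly printed white collar (ring), outside diameter 40 mm, bore 28 mm, 24 mm high, about 25 g. Origin: centre of its underside. It sits around the spigot of the stand, underside 45 mm above the desk.
- collar_center (a point): Centre of the collar, 12 mm above its underside.
- tongs: Sprung steel tongs flat on the desk, opening level with it: 20 mm high, 105 g. Origin on the underside, mid line, where to grip; +x to the jaws (centred at x 120, ends 133 mm; pivot at x -90 mm). At rest 64 mm over the black grip plates (46 mm long) at the origin, 70 mm between jaws. Carries the +y arm and turns with it by 0.07 rad as the tongs close evenly.
- tongs_arm: The -y arm of the tongs, 3 mm thick. Origin on the underside at the pivot. Jaws close 2.3 times as far as the grip plates: 51 mm over the plates is 40 mm between jaws; stop at 44 mm. The spring pushes the plates apart with 5.5 N at rest, 9.5 N at 51 mm; 30 N of grip puts about 8 N on the collar.
- tongs_jaw (a point): Point 20 mm inside the +y arm's jaw face, 10 mm above the underside: where the centre of a 40 mm thing lies when the closed tongs hold it.
- finial: Bystander: white printed post with a stepped cap, 52 mm across, 100 mm high, standing. Origin: centre of its underside.
- spare: Bystander: a larger white printed ring lying on the desk, 52 mm across, 20 mm high. Origin: centre of its underside.
- phone: Bystander: black phone lying on the desk, 150 x 74 x 9 mm. Origin: centre of its underside.

How it is judged:
By the outcome, as a careful person would: the job done as asked, in the order asked, and still so for the second after the job is handed in, while the arm keeps its last pose, push and grip.
It also fails if it takes over 64 s, if anything falls off the work surface, if the arm or the gripper's body presses on something with over 40 N, if the wrist force passes 120 N, or if a joint passes its speed limit or range.

### The arm

A 6-joint arm with a two-finger parallel gripper is mounted at the origin on the work surface. World frame = base frame: x ahead of the robot, y to its left, z up, the work surface at z = 0. Lengths are in mm, angles in degrees, forces in N, time in s.
With the tool pointing down it reaches from about 350 to 850 mm from the base axis. Payload 8.1 kg.
Tool frame: the origin (TCP) lies midway between the tips of the shut fingers; the grasp point (between the pads) lies 19 mm behind it; z points along the fingers, y is the line along which they close (so a half turn about z gives the same grasp; the last joint's range is limited). The gripper opens to 85 mm and grips with 20 to 120 N. Pads are 22 mm wide; open, the fingers measure 114 mm over their backs; the gripper's body (76 mm by 85 mm) begins 54 mm behind the grasp point. The pads swing forward as they close: fully open they stand 13 mm farther back than shut.
Start: joints at [-72.044, 7.471, 85.268, -0, 87.261, -4.893], TCP at [233.008, -552.913, 231.292] pointing down, gripper open.
Joint ranges: [-169.43, 169.43], [-51.17, 129.36], [1.28, 143.12], [-76.62, 256.62], [0, 156.53], [-152.29, 152.29]. Speed limits (degrees/s): [136.94, 136.94, 159.86, 180, 180, 180].

### API

Orientations are given as [roll, pitch, yaw] about the fixed x, y, z axes, in that order (R = Rz(yaw) Ry(pitch) Rx(roll)).
In Python, from bench import r gives the robot as it stands.
- The arm moves only by the shell command python3 steer.py 'ROWS' [FORCE]. ROWS is rows parted by semicolons, their numbers by spaces, 1 to 8 of them, each of 7 numbers: a rotation vector rx, ry, rz in degrees, then dx, dy, dz in mm, then the finger opening in mm; each row is the pose to reach, as a shift and turn from the pose commanded when the command began, along the tool's axes at that moment; what a row does not reach only later rows make up. A row lasts 1/8 s, in which the tool goes at most 62.5 mm and 10.7 degrees, less where a joint would pass 70% of its speed; a pose out of reach is approached as far as the arm can. The fingers move at their own pace and stop on an object; FORCE is the grip in N (left out, the last holds). Time passes only in rows, so rows that do not move let the fingers close. It prints the time, the measured TCP pose, the force, the opening and the grip force at its end.
- r.sense(): the state, without advancing time (a new reading comes with each control period).
- r.snapshot(name): name is "side" or "top" or "wrist"; returns a dict with "pixels" (480x640x3 uint8, blue, green, red), "fx", "fy", "cx", "cy" (pixels), "pose" (4x4, takes a point from camera to world coordinates). Camera axes: x right, y up, looking along -z (the intrinsics and any distortion apply to the point x, -y, -z); pixel columns grow to the right and rows downward; lengths in mm; the calibration is good to about 2 mm. A picture is of the moment at which its call begins. There is no depth.
- r.hand_in(): hands the job in; it is judged then, once.
The state is a dict: "time": time; "joint_pos": joint angles; "qd": joint speeds; "joint_efforts": joint torques, N m; "tool_pos": TCP position; "tcp_rot": TCP orientation; "ft_force": force on the tool from outside, world axes, zero at the start; "wrist_torque": the same for the moment, N m; "finger_gap": finger opening in mm; "grip_force": force on a finger pad.
Only numpy, scipy, OpenCV 4.12 (cv2) and the standard library are available. Lean on these libraries where they do the work, as an engineer would, in place of code of your own. Each camera call takes 0.05 s, during which the arm holds its last target. There are 200 camera calls.

## Working session

There is one attempt and no reset: what is moved stays moved. The work goes in short steps, Python scripts to look and compute and a shell command to move; the robot and the scene stay as the last step left them, time stands still between calls to the robot, and variables do not carry over. Pictures are saved under pics/ and viewed, at most 10 in all, crops included, and the job is handed in when it is done.

```bash
ls; mkdir -p pics; python3 - <<'E'
from bench import r
import cv2,numpy as np
for n in("side","top"):
    s=r.snapshot(n);cv2.imwrite(f"pics/{n}0.png",s["pixels"]);np.save(f"pics/{n}0.npy",s["pixels"])
    print(n,{k:s[k] for k in s if k not in("pixels",)})
print(r.sense())
E
```

```text
bench.py
pics
steer.py
side {'fx': 514.4035834418272, 'fy': 514.4035834418272, 'cx': 320.24893069314646, 'cy': 235.9145494640614, 'pose': array([[-8.88093168e-01,  3.02355071e-01, -3.46225268e-01,
         2.05737791e+02],
       [-4.59445369e-01, -5.60686867e-01,  6.88868776e-01,
         6.53121482e+02],
       [ 1.41590065e-02,  7.70851249e-01,  6.36857813e-01,
         7.59134446e+02],
       [ 0.00000000e+00,  0.00000000e+00,  0.00000000e+00,
         1.00000000e+00]])}
top {'fx': 612.814476681804, 'fy': 612.814476681804, 'cx': 328.99938831831207, 'cy': 241.04028104603628, 'pose': array([[-1.41126625e-02,  9.93642273e-01, -1.11695416e-01,
         3.81098152e+02],
       [-9.99466861e-01, -1.73074363e-02, -2.76847700e-02,
        -7.56444790e+01],
       [-2.94419191e-02,  1.11245161e-01,  9.93356778e-01,
         1.41400047e+03],
       [ 0.00000000e+00,  0.00000000e+00,  0.00000000e+00,
         1.00000000e+00]])}
{'time': 0.1, 'joint_pos': array([-7.20434333e+01,  7.51003512e+00,  8.53253433e+01, -1.23200928e-03,
        8.72632198e+01, -4.89573896e+00]), 'qd': array([ 0.06550758, -0.06174444, -0.10020522,  0.16204177, -0.11704859,
        0.00397323]), 'joint_efforts': array([ 1.41340879e-03, -5.70953751e+01, -5.01940155e+01, -8.63686296e-05,
        8.14495375e-03, -3.18045306e-05]), 'tool_pos': array([ 232.84037731, -552.41293699,  230.33504912]), 'tcp_rot': array([-1.79901657e+02, -7.18863315e-03,  2.28523594e+01]), 'ft_force': array([ 0.26814676, -0.10522325, -0.14331596]), 'wrist_torque': array([ 0.03771935,  0.03695058, -0.03850445]), 'grip_force': 0.0, 'finger_gap': 85.6737487914878}
```

View pics/top0.png

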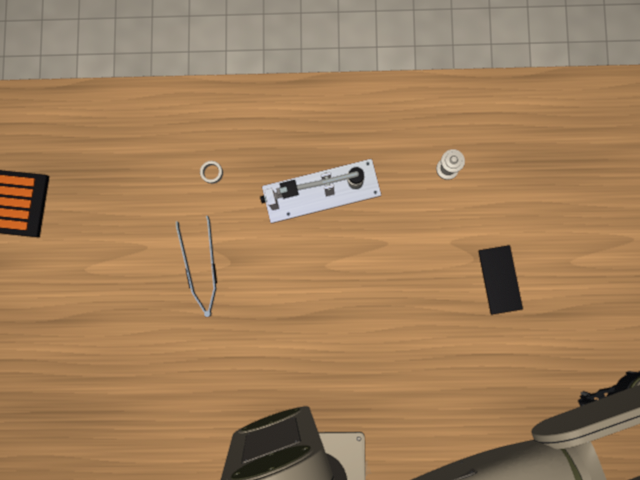

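View pics/side0.png

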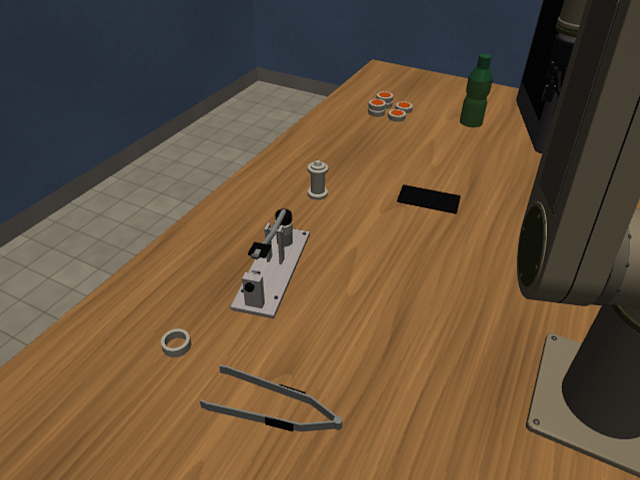

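The top view shows the stand at about (322,190), with the spigot end at (356,177) and the tail pad at (289,188). The tongs run from the pivot (208,315) to the jaws (178,222)/(208,216). The finial, spare ring and phone are clear of these. Next I'll measure.

```bash
cat > h.py <<'E'
import numpy as np,cv2
from bench import r
def ray(s,u,v):
    d=np.array([(u-s["cx"])/s["fx"],-(v-s["cy"])/s["fy"],-1.]);P=s["pose"]
    return P[:3,3],P[:3,:3]@d
def plane(s,u,v,z):
    o,d=ray(s,u,v);return o+d*(z-o[2])/d[2]
def proj(s,p):
    q=s["pose"][:3,:3].T@(np.array(p)-s["pose"][:3,3]);return np.array([s["cx"]-s["fx"]*q[0]/q[2],s["cy"]+s["fy"]*q[1]/q[2]])
def cross(s1,uv1,s2,uv2):
    o,d=ray(s1,*uv1);p,e=ray(s2,*uv2);t=np.linalg.lstsq(np.c_[d,-e],p-o,rcond=None)[0]
    a,b=o+d*t[0],p+e*t[1];return (a+b)/2,np.linalg.norm(a-b)
E
python3 - <<'E'
from h import *
s=r.snapshot("top");im=s["pixels"];hsv=cv2.cvtColor(im,cv2.COLOR_BGR2HSV)
m=((hsv[...,1]<60)).astype(np.uint8)*255
m[:90]=0;m[330:]=0
n,l,st,c=cv2.connectedComponentsWithStats(m)
for i in range(1,n):
    if st[i,4]>60: print(i,st[i],c[i].round(1))
base=(l==l[165,370]).astype(np.uint8)
base=cv2.morphologyEx(base,cv2.MORPH_CLOSE,np.ones((9,9)))
R=cv2.minAreaRect(cv2.findNonZero(base));print(R)
b=np.array([plane(s,u,v,12)[:2] for u,v in cv2.boxPoints(R)]);print(b.round(1),[np.linalg.norm(b[i]-b[i-1]).round(1) for i in range(4)])
a=cv2.resize(im[145:335,165:395],None,fx=3.4,fy=3.1,interpolation=cv2.INTER_CUBIC)
a=cv2.resize(im[150:325,165:390],None,fx=3.4,fy=3.4,interpolation=cv2.INTER_CUBIC)
cv2.imwrite("pics/c1.png",a);print(a.shape)
E
```

```text
1 [436 150  29  29 594] [450. 164.]
2 [ 261  159  120   64 4419] [320.6 190.4]
3 [200 161  23  22 208] [210.9 171.5]
4 [  0 171  48  65 898] [ 31.7 204.6]
20 [176 216  40 101 577] [199.7 269.7]
26 [ 480  246   42   68 1958] [500.1 279.6]
((319.441162109375, 190.76470947265625), (38.563167572021484, 117.38725280761719), 75.96376037597656)
[[ 670.2  127.8]
 [ 732.4 -139. ]
 [ 643.4 -158.7]
 [ 581.7  106.2]] [np.float64(91.2), np.float64(274.0), np.float64(91.2), np.float64(272.0)]
(595, 765, 3)
```

View pics/c1.png

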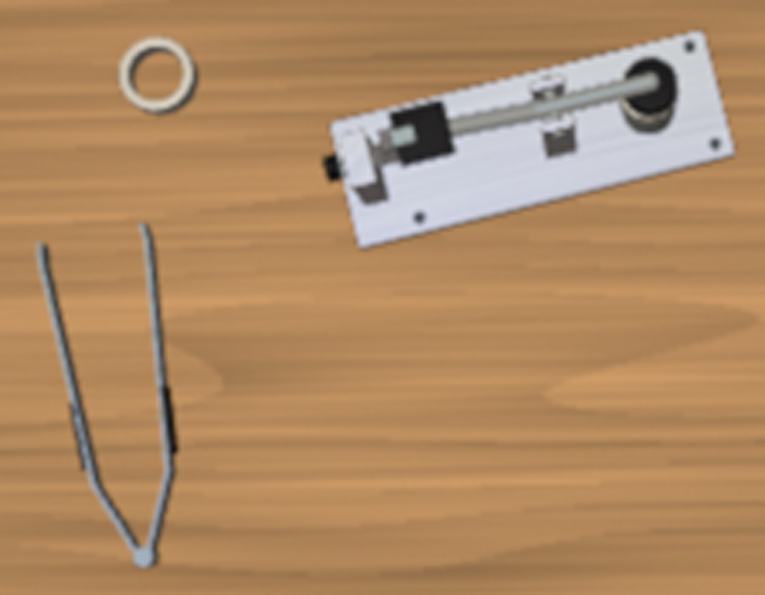

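The crop shows the base corners at about (332,123), (703,30), (734,155) and (362,247). The foot top is near (649,83), the pad centre near (422,132) and the tongs pivot at (144,557). The tongs jaw tips are at (42,245) and (145,226).

```bash
cat >> h.py <<'E'
def fit(s,m,z): 
    pass
E
python3 - <<'E'
from h import *
s=r.snapshot("top");t=r.snapshot("side")
C=lambda x,y:((x+.5)/3.4+165-.5,(y+.5)/3.4+150-.5)
c=np.array([plane(s,*C(*p),12)[:2] for p in[(332,123),(703,30),(734,155),(362,247)]])
print("base",c.round(1),[np.linalg.norm(c[i]-c[i-1]).round(1) for i in range(4)])
d=(c[0]-c[1])+(c[3]-c[2]);d/=np.linalg.norm(d);ctr=c.mean(0);O=ctr-82.5*d;x=np.array([d[1],-d[0]])
print("dir",d,"yaw",np.degrees(np.arctan2(x[1],x[0])),"O",O, "O from right edge",(c[1]+c[2])/2+50*d)
W=lambda a,b,z:np.array([*(O+a*x+b*d),z])
for n,u,z in(("foot",(649,83),92),("pad",(422,132),116)):
    p=plane(s,*C(*u),z)[:2]-O;print(n,p@x,p@d)
for n,p in(("pad",(0,150,116)),("c1",(-45,-50,12)),("c2",(-45,215,12)),("c3",(45,215,12)),("c4",(45,-50,12))):print(n,"side px",proj(t,W(*p)).round(1),"top",proj(s,W(*p)).round(1))
# tongs
im=s["pixels"];hsv=cv2.cvtColor(im,cv2.COLOR_BGR2HSV)
pv=plane(s,*C(144,557),20);j1=plane(s,*C(42,245),20);j2=plane(s,*C(145,226),20)
print("pivot",pv,"jaws",j1,j2,np.linalg.norm(j1-j2))
ax=((j1+j2)/2-pv)[:2];L=np.linalg.norm(ax);ax/=L;print("len",L,"yaw",np.degrees(np.arctan2(ax[1],ax[0])),"origin",pv[:2]+90*ax)
for n,p in(("tpiv",pv),("j1",j1),("j2",j2)):print(n,proj(t,p).round(1))
# side measured
m=t["pixels"];a=cv2.resize(m[190:440,150:350],None,fx=3,fy=2.4) 
a=cv2.resize(m[200:440,155:345],None,fx=2.5,fy=2.5,interpolation=cv2.INTER_CUBIC);cv2.imwrite("pics/c2.png",a)
E
```

```text
base [[ 671.1  117.3]
 [ 730.9 -138.3]
 [ 643.4 -157.5]
 [ 584.8   97. ]] [np.float64(88.7), np.float64(262.5), np.float64(89.5), np.float64(261.2)]
dir [-0.22606329  0.97411262] yaw 13.06541145295398 O [ 676.21045781 -100.72978643] O from right edge [675.85423445 -99.19481067]
foot 0.8425701754179062 1.4160731929341255
pad 0.42974104045786987 150.26060522203633
pad side px [258.5 248. ] top [288.9 188.6]
c1 side px [308.9 230.6] top [381.4 195.1]
c2 side px [272.6 314.3] top [270.5 222.7]
c3 side px [228.8 305.3] top [261.6 185.7]
c4 side px [271.8 224.3] top [371.8 158.3]
pivot [377.00734598 242.96485428  20.        ] jaws [589.01181505 314.57489091  20.        ] [600.77883692 244.10900039  20.        ] 71.44161622830225
len 220.90374512195547 yaw 9.478293851409147 origin [465.7786712  257.78550941]
tpiv [336.6 418.2]
j1 [200.2 398.3]
j2 [220.  363.8]
```

View pics/c2.png

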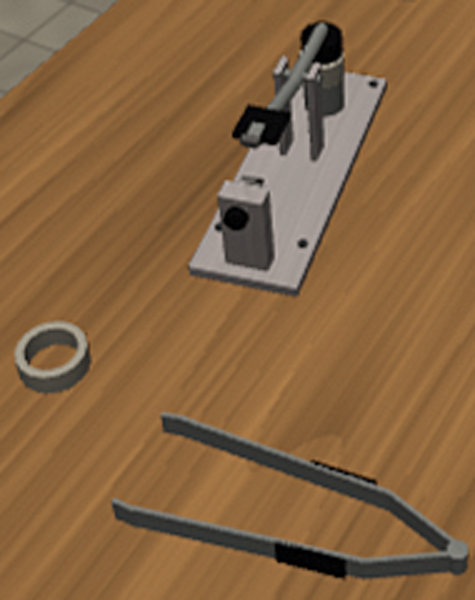

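```bash
cat > go.py <<'E'
import sys
from h import *
from scipy.spatial.transform import Rotation as Ro
s=r.sense();R0=Ro.from_euler("xyz",s["tcp_rot"],degrees=True)
x,y,z,w=map(float,sys.argv[1:5]);R1=Ro.from_euler("xyz",[180,0,w],degrees=True)
print("rot",(R0.inv()*R1).as_rotvec(degrees=True).round(1),"d",R0.inv().apply(np.array([x,y,z])-s["tool_pos"]).round(1),"at",s["tool_pos"].round(1),s["tcp_rot"].round(2),"t",s["time"],"F",s["ft_force"].round(1),"gap",round(s["finger_gap"],1))
E
python3 go.py 642 45.8 200 13.07
python3 steer.py '0 0 0 40 -26 0 0; 0 0 0 90 -58 0 0; 0 0 1 140 -90 0 0; 0 0 3 190 -122 0 0; 0 0 5 240 -155 0 0; 0 0 7 290 -187 0 0; 0 0 9 340 -219 0 0; 0 0 9.8 390 -251 0 0'; python3 go.py 642 45.8 200 13.07
```

```text
time: 1.25
tool_pos: [495.8, -168.4, 231.4]
tcp_rot: [180.0, -0.0, 13.0]
ft_force: [0.7, 0.2, -0.3]
finger_gap: -0.1
grip_force: 0.0
rot [ 0.  -0.  -0.1] d [ 190.7 -175.9   31.4] at [ 495.8 -168.4  231.4] [ 1.7998e+02 -2.0000e-02  1.3000e+01] t 1.25 F [ 0.7  0.2 -0.3] gap -0.1
```

```bash
python3 steer.py '0 0 0 40 -37 0 0; 0 0 0 80 -74 0 0; 0 0 0 120 -111 10 0; 0 0 0 160 -148 20 0; 0 0 0 191 -176 31 0; 0 0 0 191 -176 31 0; 0 0 0 191 -176 31 0'; python3 go.py 642 45.8 116 13.07
python3 - <<'E'
from h import *
a=r.snapshot("side")["pixels"][120:360,130:370];b=r.snapshot("top")["pixels"][120:360,230:470]
cv2.imwrite("pics/c3.png",cv2.resize(np.hstack([a,b]),None,fx=1.66,fy=1.66))
E
```

```text
time: 2.12
tool_pos: [641.0, 44.2, 200.0]
tcp_rot: [180.0, 0.0, 13.1]
ft_force: [-0.3, 0.2, 1.3]
finger_gap: -0.3
grip_force: 0.0
rot [0. 0. 0.] d [ 1.4 -1.4 84. ] at [641.   44.2 200. ] [1.7999e+02 5.0000e-02 1.3070e+01] t 2.125 F [-0.3  0.2  1.3] gap -0.3
```

View pics/c3.png

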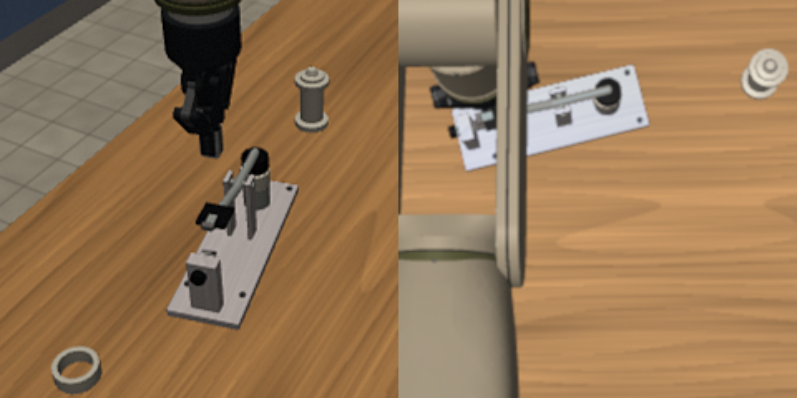

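The shut fingers at (210,150) are directly above the tail pad at (213,216). I'll press now.

```bash
python3 steer.py '0 0 0 1 -1 40 0; 0 0 0 1 -1 70 0; 0 0 0 1 -1 84 0; 0 0 0 1 -1 94 0; 0 0 0 1 -1 104 0; 0 0 0 1 -1 114 0; 0 0 0 1 -1 122 0; 0 0 0 1 -1 126 0' ; python3 go.py 642 45.8 66 13.07
```

```text
time: 3.22
tool_pos: [645.6, 45.4, 78.4]
tcp_rot: [179.9, -0.5, 13.0]
ft_force: [2.3, -0.2, 6.1]
finger_gap: -0.0
grip_force: 2.9
rot [ 0.1 -0.5 -0. ] d [-3.5 -1.2 12.3] at [645.6  45.4  78.4] [179.88  -0.47  13.05] t 3.225 F [ 2.3 -0.2  6.1] gap -0.0
```

```bash
python3 steer.py '0 0 0 -2 0 4 0; 0 0 0 -2 0 8 0; 0 0 0 -2 0 11 0; 0 0 0 -2 0 11 0' ; python3 go.py 642 45.8 66 13.07
```

```text
time: 3.72
tool_pos: [644.2, 44.7, 71.1]
tcp_rot: [179.8, -0.5, 13.0]
ft_force: [-12.0, 0.5, 33.4]
finger_gap: -0.2
grip_force: 14.5
rot [ 0.2 -0.5 -0. ] d [-1.9 -1.6  5.1] at [644.2  44.7  71.1] [179.84  -0.51  13.04] t 3.725 F [-12.    0.5  33.4] gap -0.2
```

```bash
python3 steer.py '0 0 0 0 0 -4 0; 0 0 0 0 0 -8 0; 0 0 0 0 0 -20 0; 0 0 0 0 0 -50 0; 0 0 0 0 0 -90 0;0 0 0 0 0 -120 0;0 0 0 0 0 -120 0' ; python3 go.py 464.8 257.6 150 9.5
python3 - <<'E'
from h import *
a=r.snapshot("side")["pixels"][170:330,210:350]
cv2.imwrite("pics/c4.png",cv2.resize(a,None,fx=3,fy=3))
E
```

```text
time: 4.6
tool_pos: [642.7, 44.7, 188.2]
tcp_rot: [179.9, -0.4, 13.0]
ft_force: [0.5, -0.1, 0.1]
finger_gap: -0.1
grip_force: 0.0
rot [ 0.1 -0.4  3.5] d [-125.5 -247.6   36.7] at [642.7  44.7 188.2] [179.87  -0.43  13.03] t 4.6 F [ 0.5 -0.1  0.1] gap -0.1
```

View pics/c4.png

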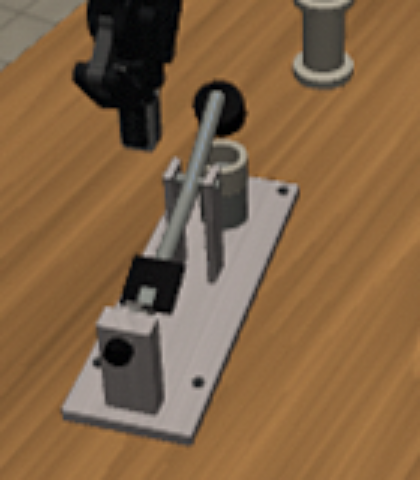

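The lever is caught: its tail is down at (152,283) by the catch and the foot is raised clear of the collar rim at (230,155). Moving on to the tongs.

```bash
python3 steer.py '0 0 0 -20 -40 0 85; 0 0 0 -45 -90 0 85; 0 0 1 -70 -140 0 85; 0 0 2 -95 -190 10 85; 0 0 3 -115 -230 25 85; 0.1 -0.4 3.5 -125.5 -247.6 37 85; 0.1 -0.4 3.5 -125.5 -247.6 37 85; 0.1 -0.4 3.5 -125.5 -247.6 37 85' ; python3 go.py 464.8 257.6 150 9.5
python3 - <<'E'
from h import *
s=r.snapshot("wrist");cv2.imwrite("pics/w1.png",s["pixels"])
from math import cos,sin,radians as rd
for x in(-90,0,120):
  for y in(0,):
    a=rd(9.5);print(x,proj(s,(464.8+x*cos(a)-y*sin(a),257.6+x*sin(a)+y*cos(a),20)).round(1))
E
```

```text
time: 5.65
tool_pos: [462.2, 257.4, 146.0]
tcp_rot: [-179.9, 0.4, 9.6]
ft_force: [-0.1, 0.3, 0.8]
finger_gap: 84.8
grip_force: 0.0
rot [-0.1  0.4  0.1] d [ 2.6  0.3 -4. ] at [462.2 257.4 146. ] [-179.95    0.41    9.55] t 5.65 F [-0.1  0.3  0.8] gap 84.8
-90 [319.9 336.6]
0 [320.  224.6]
120 [320.1  39.2]
```

View pics/w1.png

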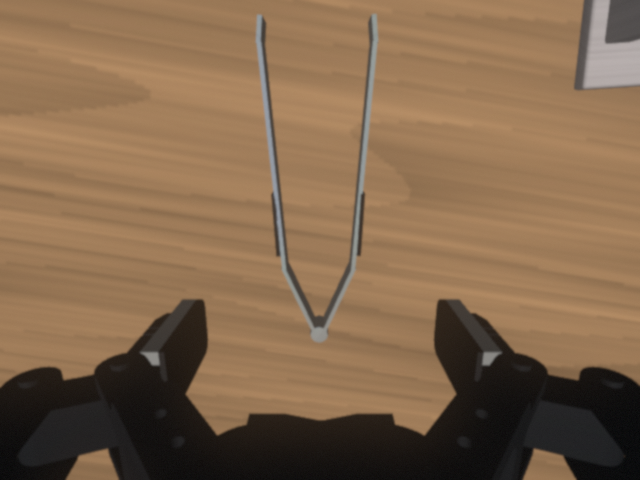

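The wrist view agrees with the prediction: pivot (319,333), grip plates at about (277,223) and (360,223), jaw tips (261,15) and (374,15).

```bash
python3 steer.py '-0.1 0.4 0 2.6 0 40 85; -0.1 0.4 0 2.6 0 90 85; -0.1 0.4 0 2.6 0 120 85; -0.1 0.4 0 2.6 0 136 85; -0.1 0.4 0 2.6 0 136 85; -0.1 0.4 0 2.6 0 136 85'; python3 go.py 464.8 257.6 0 9.5
```

```text
time: 6.45
tool_pos: [465.0, 258.9, 12.0]
tcp_rot: [-180.0, -0.1, 9.5]
ft_force: [-0.4, -0.1, 1.1]
finger_gap: 85.0
grip_force: 0.0
rot [-0.  -0.1  0. ] d [-0.5  1.2 12. ] at [465.  258.9  12. ] [-1.7998e+02 -1.5000e-01  9.5300e+00] t 6.45 F [-0.4 -0.1  1.1] gap 85.0
```

```bash
python3 steer.py '0 0 0 0 1.2 6 85; 0 0 0 0 1.2 12 85; 0 0 0 0 1.2 12 70; 0 0 0 0 1.2 12 62; 0 0 0 0 1.2 12 57; 0 0 0 0 1.2 12 57; 0 0 0 0 1.2 12 57; 0 0 0 0 1.2 12 57' 30; python3 go.py 464.8 257.6 0 9.5
```

```text
time: 7.45
tool_pos: [464.5, 257.7, -0.9]
tcp_rot: [-180.0, -0.1, 9.6]
ft_force: [-0.7, -0.2, 6.3]
finger_gap: 57.1
grip_force: 9.2
rot [-0.  -0.1  0.1] d [ 0.3  0.2 -0.9] at [464.5 257.7  -0.9] [-1.7998e+02 -9.0000e-02  9.5500e+00] t 7.45 F [-0.7 -0.2  6.3] gap 57.1
```

```bash
python3 steer.py '0 0 0 0 0 -4 57; 0 0 0 0 0 -15 57; 0 0 0 0 0 -35 57; 0 0 0 0 0 -65 57; 0 0 0 0 0 -100 57; 0 0 0 0 0 -130 57;  0 0 0 0 0 -140 57; 0 0 0 0 0 -140 57'; python3 go.py 464.8 257.6 0 9.5
python3 - <<'E'
from h import *
a=r.snapshot("wrist")["pixels"];b=r.snapshot("side")["pixels"]
cv2.imwrite("pics/c5.png",cv2.resize(np.vstack([np.hstack([a[:,100:540],b[200:,100:540].repeat(1,0)[:0].reshape(0,440,3) if 0 else cv2.copyMakeBorder(b[200:440,100:540],0,240,0,0,0)])]),(800,436)))
E
```

```text
time: 8.45
tool_pos: [463.9, 257.5, 138.7]
tcp_rot: [-180.0, -0.1, 9.5]
ft_force: [1.7, -0.5, -1.0]
finger_gap: 57.2
grip_force: 7.3
rot [-0.  -0.1  0. ] d [  0.7   0.  138.7] at [463.9 257.5 138.7] [-1.80e+02 -6.00e-02  9.55e+00] t 8.45 F [ 1.7 -0.5 -1. ] gap 57.2
```

View pics/c5.png

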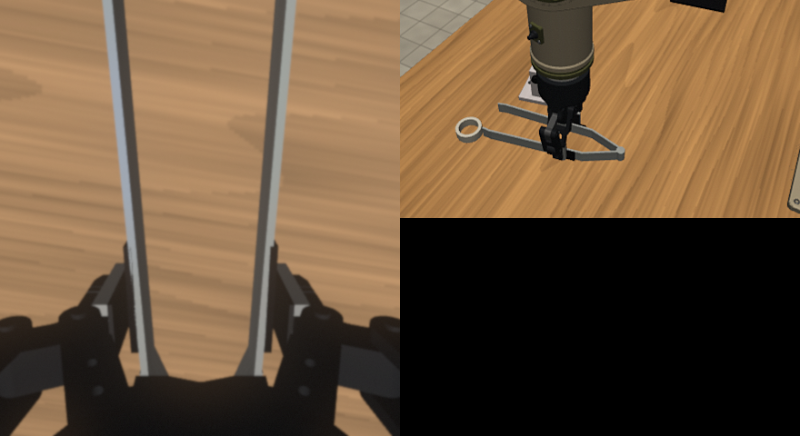

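The tongs are held level in both views. In the wrist view the plates sit at (130,290) and (272,290), and in the side view the jaws stick out at (480,130) and (500,107).

```bash
python3 go.py 432.5 -156.8 120 13.07; python3 - <<'E'
from h import *
t=r.snapshot("side");s=r.snapshot("top")
O=np.array([676,-100.3])
for n,c in(("side",t),("top",s)):
    print(n,proj(c,(*O,69)).round(1))
    h=cv2.cvtColor(c["pixels"],cv2.COLOR_BGR2HSV);p=proj(c,(*O,69)).astype(int)
cv2.imwrite("pics/c6.png",np.hstack([cv2.resize(t["pixels"][195:270,250:325],None,fx=5,fy=5,interpolation=cv2.INTER_NEAREST),cv2.resize(s["pixels"][140:215,318:393],None,fx=5,fy=5,interpolation=cv2.INTER_NEAREST)]))
E
```

```text
rot [ 0.   0.1 -3.5] d [-98.5 403.   17.3] at [462.8 257.  136.8] [1.7996e+02 1.2000e-01 9.5500e+00] t 8.55 F [-1.3 -0.4 -1.5] gap 57.0
side [283.  220.9]
top [355.9 176.6]
```

View pics/c6.png

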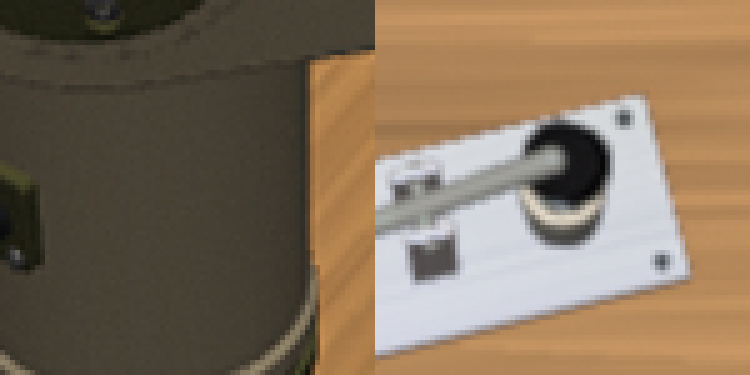

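The top view shows the collar rim spanning columns 347–364 with its lower edge at row 185.6. The predicted centre (355.9,176.6) agrees within 1 mm. Now the tongs go to the pre-insert pose.

```bash
python3 steer.py '0 0 0 -8 30 0 57; 0 0 0 -20 80 0 57; 0 0 -1 -32 132 0 57; 0 0 -1.5 -45 184 0 57; 0 0 -2 -58 236 5 57; 0 0 -2.5 -70 288 10 57; 0 0 -3 -84 340 15 57; 0 0 -3.5 -94 380 17 57'; python3 steer.py '0 0 0 -2 12 0 57; 0 0 0 -4 22 0 57; 0 0 0 -4 22 0 57;  0 0 0 -4 22 0 57';  python3 go.py 432.5 -156.8 46 13.07; python3 - <<'E'
from h import *
for n in("side","top"): cv2.imwrite(f"pics/{n}7.png",r.snapshot(n)["pixels"])
b=cv2.imread("pics/side7.png");a=cv2.imread("pics/top7.png")
cv2.imwrite("pics/c7.png",cv2.resize(np.hstack([b[150:400,200:460],a[130:380,260:520]]),None,fx=1.53,fy=1.53))
E
```

```text
time: 9.65
tool_pos: [432.7, -134.7, 120.0]
tcp_rot: [-180.0, 0.1, 13.0]
ft_force: [0.3, -0.1, -0.9]
finger_gap: 57.3
grip_force: 7.3
time: 10.15
tool_pos: [435.3, -154.4, 121.3]
tcp_rot: [-180.0, 0.0, 13.1]
ft_force: [-1.1, 0.1, -1.8]
finger_gap: 57.0
grip_force: 7.3
rot [-0.  0.  0.] d [-3.2  1.8 75.3] at [ 435.3 -154.4  121.3] [-1.7999e+02  1.0000e-02  1.3110e+01] t 10.15 F [-1.1  0.1 -1.8] gap 57.0
```

View pics/c7.png

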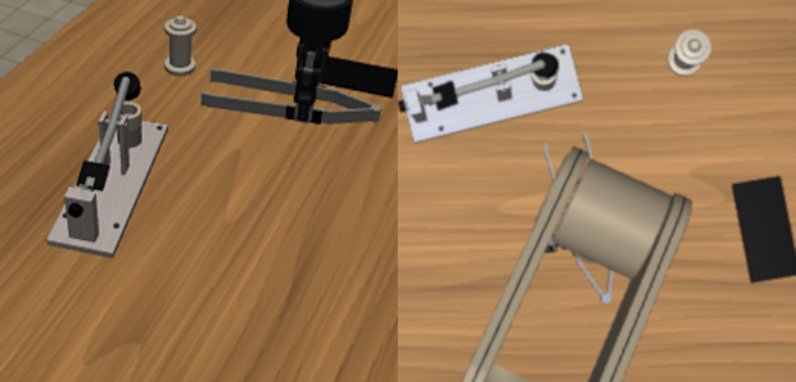

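The tongs point at the collar. Jaw tips in the top view are at about (356.7,224.1) and (382.2,218.2), and in the side view at about (332,212) and (338,196). That was my last picture, so I'll check numerically from here.

```bash
python3 - <<'E'
from h import *
s=r.snapshot("top");t=r.snapshot("side")
O=np.array([676,-100.3]);a=np.radians(13.07);x=np.array([np.cos(a),np.sin(a)]);d=np.array([-x[1],x[0]])
def show(n,p):
    q=p[:2]-O;print(n,p.round(1),"stand x,y",(q@x).round(1),(q@d).round(1))
for n,u,v in(("+y",(356.7,224.1),(332,211.8)),("-y",(382.2,218.2),(337.9,195.8))):
    p,e=cross(s,u,t,v);show(n,p);print("miss",e)
# tips from mask
for nm,c,(u0,u1,v0,v1) in(("top",s,(345,395,212,232)),("side",t,(325,365,190,225))):
    h=cv2.cvtColor(c["pixels"],cv2.COLOR_BGR2HSV)[v0:v1,u0:u1];m=(h[...,1]<70).astype(np.uint8)
    n,l,st,ce=cv2.connectedComponentsWithStats(m)
    for i in range(1,n):
        if st[i,4]>8:
            ys,xs=np.nonzero(l==i);k=(ys<=ys.min()+2) if nm=="top" else (xs<=xs.min()+1)
            print(nm,st[i],"tip",xs[k].mean()+u0,ys[k].mean()+v0,"rows",ys[k].min()+v0,ys[k].max()+v0)
            if nm=="top": show(" tip@z142",plane(c,xs[k].mean()+u0,ys.min()+v0,142))
E
```

```text
+y [558.9 -99.  136.7] stand x,y -113.7 27.7
miss 1.2440172185829825
-y [ 570.9 -152.4  138.9] stand x,y -114.2 -27.0
miss 0.23605182279213535
top [26  5 16 15 80] tip 381.6666666666667 218.33333333333334 rows 217 219
 tip@z142 [ 572.8 -151.2  142. ] stand x,y -112.0 -26.2
top [10 11  4  9 19] tip 356.1666666666667 224.16666666666666 rows 223 225
 tip@z142 [561.1 -97.6 142. ] stand x,y -111.3 28.6
side [ 0  0  3  7 16] tip 325.46153846153845 192.76923076923077 rows 190 196
side [ 13   5  27  12 223] tip 338.5 198.5 rows 195 202
side [  7  20  33  13 277] tip 332.52941176470586 213.76470588235293 rows 210 218
```

```bash
python3 - <<'E'
from h import *
t=r.snapshot("side");O=np.array([676,-100.3]);a=np.radians(13.07);x=np.array([np.cos(a),np.sin(a)]);d=np.array([-x[1],x[0]])
tp=r.sense()["tool_pos"];G=tp[:2]
for y in(28,-28):
    for z in(0,20):print(y,z,proj(t,(*(G+133*x+y*d),tp[2]+1+z)).round(1))
print("pivot",proj(t,(*(G-90*x),tp[2]+1+20)).round(1),proj(t,(*(G-90*x),tp[2]+1)).round(1))
h=cv2.cvtColor(t["pixels"],cv2.COLOR_BGR2HSV);m=(h[...,1]<70)
for c in(330,332,334,336,438,442,446,448):print(c,np.nonzero(m[190:250,c])[0]+190)
E
```

```text
28 0 [331.4 217.8]
28 20 [331.7 209.9]
-28 0 [337.5 202.2]
-28 20 [337.8 194.5]
pivot [445.2 219.7] [443.5 227.6]
330 []
332 [210 211 212 213 214 215 216 217]
334 [211 212 213 214 215 216 217 218]
336 [211 212 213 214 215 216 217 218]
438 [193 194 195 196 197 198 199 200 201 202 204 205 206 207 208 216 217 218
 219 220 221 222 223 224 225 226 227 228]
442 [194 196 197 198 199 200 201 203 204 205 207 208 210 217 218 219 220 221
 222 223 224 225 226 227 228]
446 [195 196 197 198 199 200 201 202 203 204 205 206 207 209 218 219 220 221
 222 223 224 225 226 227 228]
448 [195 197 198 199 200 201 202 204 205 206 207 208 209 211 219 220 221 222]
```

Projection and mask agree within 0.5 px, so the tongs are level with jaw centre at TCP z + 11. Descend, then go in level.

```bash
python3 steer.py '0 0 0 0 1 20 57; 0 0 0 0 1.8 50 57; 0 0 0 0 1.8 70 57; 0 0 0 0 1.8 75 57; 0 0 0 20 1.8 75 57; 0 0 0 50 1.8 75 57; 0 0 0 60 1.8 75 57; 0 0 0 60 1.8 75 57'; python3 go.py 559.1 -127.4 46 13.07
```

```text
time: 11.4
tool_pos: [494.3, -143.5, 46.8]
tcp_rot: [180.0, -0.0, 13.1]
ft_force: [-0.5, -0.6, -1.3]
finger_gap: 56.9
grip_force: 7.3
rot [ 0. -0.  0.] d [66.7 -1.   0.8] at [ 494.3 -143.5   46.8] [ 1.7997e+02 -1.0000e-02  1.3100e+01] t 11.4 F [-0.5 -0.6 -1.3] gap 56.9
```

```bash
python3 steer.py '0 0 0 10 -0.5 0.6 57; 0 0 0 25 -0.7 0.6 57; 0 0 0 40 -0.7 0.6 57; 0 0 0 53 -0.7 0.6 57; 0 0 0 62 -0.7 0.6 57; 0 0 0 66 -0.7 0.6 57; 0 0 0 66 -0.7 0.6 57'; python3 go.py 559.1 -127.4 46 13.07
python3 - <<'E'
from h import *
t=r.snapshot("top");O=np.array([676,-100.3]);a=np.radians(13.07);x=np.array([np.cos(a),np.sin(a)]);d=np.array([-x[1],x[0]])
h=cv2.cvtColor(t["pixels"],cv2.COLOR_BGR2HSV)
for xs in(-60,-80):
  p0=proj(t,(*(O+xs*x),67))
  row=[]
  for y in np.arange(45,-46,-1.5):
    u,v=proj(t,(*(O+xs*x+y*d),67)).round().astype(int);row.append((y,h[v,u,1]))
  print(xs,[(float(y),int(q)) for y,q in row if q<85])
E
```

```text
time: 12.28
tool_pos: [558.1, -127.9, 45.6]
tcp_rot: [180.0, 0.0, 13.1]
ft_force: [0.2, -0.2, -0.4]
finger_gap: 57.4
grip_force: 7.3
rot [ 0.  0. -0.] d [ 1.1 -0.2 -0.4] at [ 558.1 -127.9   45.6] [1.800e+02 2.000e-02 1.306e+01] t 12.275 F [ 0.2 -0.2 -0.4] gap 57.4
-60 [(45.0, 56), (43.5, 59), (42.0, 59), (40.5, 56), (39.0, 56), (37.5, 57), (36.0, 57), (34.5, 57), (33.0, 57), (31.5, 57), (30.0, 57), (28.5, 57), (27.0, 56), (25.5, 56), (24.0, 56), (22.5, 56), (21.0, 56), (19.5, 57), (18.0, 55), (16.5, 55), (15.0, 56), (13.5, 56), (12.0, 56), (10.5, 57), (9.0, 56), (7.5, 56), (6.0, 56), (4.5, 55), (3.0, 55), (1.5, 55), (0.0, 55), (-1.5, 55), (-3.0, 55), (-4.5, 55), (-6.0, 54), (-7.5, 54), (-9.0, 54), (-10.5, 53), (-12.0, 54), (-13.5, 54), (-15.0, 53), (-16.5, 52), (-18.0, 52), (-19.5, 52), (-21.0, 52), (-22.5, 52), (-24.0, 52), (-25.5, 52), (-27.0, 52), (-28.5, 52), (-30.0, 52), (-31.5, 52), (-33.0, 53), (-34.5, 52), (-36.0, 52), (-37.5, 53), (-39.0, 54), (-40.5, 54), (-42.0, 54), (-43.5, 54), (-45.0, 54)]
-80 [(45.0, 54), (43.5, 56), (42.0, 56), (40.5, 57), (39.0, 56), (37.5, 56), (36.0, 55), (34.5, 56), (33.0, 56), (31.5, 56), (30.0, 56), (28.5, 56), (27.0, 57), (25.5, 55), (24.0, 55), (22.5, 56), (21.0, 57), (19.5, 57), (18.0, 58), (16.5, 56), (15.0, 56), (13.5, 56), (12.0, 57), (10.5, 56), (9.0, 56), (7.5, 56), (6.0, 57), (4.5, 56), (3.0, 58), (1.5, 56), (0.0, 56), (-1.5, 56), (-3.0, 56), (-4.5, 57), (-6.0, 56), (-7.5, 56), (-9.0, 56), (-10.5, 56), (-12.0, 56), (-13.5, 56), (-15.0, 57), (-16.5, 56), (-18.0, 56), (-19.5, 56), (-21.0, 56), (-22.5, 57), (-24.0, 55), (-25.5, 56), (-27.0, 56), (-28.5, 56), (-30.0, 56), (-31.5, 56), (-33.0, 55), (-34.5, 55), (-36.0, 55), (-37.5, 55), (-39.0, 54), (-40.5, 54), (-42.0, 54), (-43.5, 54), (-45.0, 54)]
```

The arm hides this area in the top view. I'll close gently and watch the lateral force.

```bash
python3 steer.py '0 0 0 1 0 0 56; 0 0 0 1 0 0 55; 0 0 0 1 0 0 54; 0 0 0 1 0 0 53; 0 0 0 1 0 0 52; 0 0 0 1 0 0 51.5; 0 0 0 1 0 0 51.5' 30; python3 steer.py '0 0 0 0 0 0 50; 0 0 0 0 0 0 46; 0 0 0 0 0 0 40; 0 0 0 0 0 0 40;  0 0 0 0 0 0 40' 32; python3 go.py 559.1 -127.4 46 13.07
```

```text
time: 13.2
tool_pos: [559.1, -127.7, 45.7]
tcp_rot: [180.0, 0.0, 13.1]
ft_force: [-0.7, 0.4, -0.8]
finger_gap: 51.9
grip_force: 10.5
time: 13.82
tool_pos: [559.1, -127.8, 45.8]
tcp_rot: [180.0, 0.0, 13.0]
ft_force: [0.3, 0.1, -2.1]
finger_gap: 50.8
grip_force: 34.0
rot [ 0.  0. -0.] d [ 0.1 -0.3 -0.2] at [ 559.1 -127.8   45.8] [179.99   0.    13.05] t 13.825 F [ 0.3  0.1 -2.1] gap 50.8
```

The gap stopped at 50.8 mm, so the jaws are on the collar at 40 mm. Lift 16 mm and withdraw level.

```bash
python3 steer.py '0 0 0 0 0 -2 40; 0 0 0 0 0 -5 40; 0 0 0 0 0 -9 40; 0 0 0 0 0 -13 40; 0 0 0 0 0 -15.5 40; 0 0 0 0 0 -16 40; 0 0 0 0 0 -16 40'; python3 steer.py '0 0 0 -6 0 0 40; 0 0 0 -18 0 0 40; 0 0 0 -34 0 0 40; 0 0 0 -54 0 0 40;  0 0 0 -76 0 0 40; 0 0 0 -98 0 0 40; 0 0 0 -115 0 0 40; 0 0 0 -120 0 0 40'; python3 go.py 443 -155 193 13.07
```

```text
time: 14.7
tool_pos: [559.0, -127.7, 61.7]
tcp_rot: [180.0, 0.0, 13.0]
ft_force: [0.3, 0.1, -2.0]
finger_gap: 50.3
grip_force: 34.0
time: 15.7
tool_pos: [440.8, -155.0, 61.5]
tcp_rot: [-180.0, 0.0, 13.0]
ft_force: [0.2, 1.1, -0.2]
finger_gap: 50.2
grip_force: 34.0
rot [-0.   0.  -0.1] d [   2.1    0.5 -131.5] at [ 440.8 -155.    61.5] [-1.8e+02  3.0e-02  1.3e+01] t 15.7 F [ 0.2  1.1 -0.2] gap 50.2
```

```bash
python3 steer.py '0 0 0 0 0 -8 40; 0 0 0 0 0 -28 40; 0 0 0 0 0 -55 40; 0 0 0 0 0 -82 40; 0 0 0 0 0 -108 40; 0 0 0 0 0 -126 40; 0 0 0 0 0 -134 40; 0 0 0 0 0 -134 40'; python3 steer.py '0 0 0 0 0 0 40; 0 0 0 0 0 0 40'
python3 - <<'E'
from h import *
sn=r.sense();tp=sn["tool_pos"];a=np.radians(13.07);x=np.array([np.cos(a),np.sin(a)]);J=tp[:2]+120*x
O=np.array([676,-100.3]);d=np.array([-x[1],x[0]])
for nm in("side","top"):
    c=r.snapshot(nm);im=c["pixels"];cv2.imwrite(f"pics/{nm}9.png",im);h=cv2.cvtColor(im,cv2.COLOR_BGR2HSV)
    print(nm,"collar top pred",proj(c,(*J,tp[2]+23)).round(1),"bottom",proj(c,(*J,tp[2]-1)).round(1))
    u0,v0=proj(c,(*J,tp[2]+11)).round().astype(int)
    w=im[v0-24:v0+25,u0-28:u0+29].astype(int);q=cv2.cvtColor(w.astype(np.uint8),cv2.COLOR_BGR2HSV)
    for rr in range(0,49,3):print("".join("#" if (q[rr,k,1]<60 and q[rr,k,2]>150) else "+" if q[rr,k,1]<60 and q[rr,k,2]>70 else ":" if q[rr,k,1]<60 else "." for k in range(57)))
    # spigot & lever: collar gone, foot raised
    if nm=="side":
        o=cv2.imread("pics/side7.png")
        print("diff at stand lever", np.abs(im[215:300,235:275].astype(int)-o[215:300,235:275]).mean(),"at collar",np.abs(im[215:245,275:295].astype(int)-o[215:245,275:295]).mean())
        print("foot raised px", proj(c,(*O,115)).round(1))
E
```

```text
time: 16.7
tool_pos: [442.4, -154.8, 195.9]
tcp_rot: [180.0, -0.0, 13.1]
ft_force: [-0.1, -0.5, -2.5]
finger_gap: 50.7
grip_force: 34.1
time: 16.95
tool_pos: [441.6, -154.5, 194.7]
tcp_rot: [-179.9, 0.1, 13.0]
ft_force: [-0.8, -0.6, -1.2]
finger_gap: 50.2
grip_force: 34.0
side collar top pred [339.5 170.9] bottom [339.1 181.2]
.........................................................
.........................................................
.........................................................
....+####................................................
###++++++++###+#.........................................
+++#########+++##......###########.......................
####++++++#####+:...##+::+++++++:::+##+::::::+++++++.....
:::::+++++::::.....+##+::::++++::::+##+::::::::::::::::::
:::+++++++++:......:::+++#########+++::::::::::::::::::::
:::+++++++++:......:::::+++++++++++++:..................:
:::++++++++::.......:::::::::::::::::::::::++++++........
::::+++++++::........::::::::::::::::::::::::::::::::::::
::+++++++++::+#.................:::::::::::::::::::::::::
:::+++++++:::+###
[... 640 characters left out ...]
....
.....................#################...................
................#..###+..........++####..................
................#####...........+++++::+.................
................#####........+++++++:++++++..............
.................+#+###....++++++++:+++++................
..................##.++##++++++++:+++++++++++++++++++....
..................+##...++#++++++++++++..++++++++++++++++
...................+#+.+#####++++##++....++++++++++++++++
.....................+######+++#####....+++++++++++++++++
....................#######+++#####...+######++++++++++++
..................+######+++#####...++#############++++++
.................#######+++#####....#####################
```

The collar ring is in the jaws, level and at the predicted pixels in both views. The lever region is unchanged (still caught) and the spigot is bare. Handing in.

```bash
python3 -c "
from bench import r
print(r.hand_in())"
```

```text
the job is handed in; nothing more can be done
None
```

I handed the job in at about 17 s: the lever is caught open, and the collar is pinched in the gripped tongs about 20 cm above the desk, clear of the stand; I did not re-check the finial, spare ring and phone at the end.

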